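# Run the shim row home and lock it

## Task

Without picking anything up, push the row of four nickel shim discs along the dark grey resin rail as one train, touching only the rearmost disc with the fingers, until the row is tight against the blue end stop. Then push the orange post of the keeper all the way across so that its bar closes off the rail behind the row, and back away. Leave the loose things around the rail and on the counter where they are.

Things in the scene. Friction and masses are not known exactly. Their poses are not given: they have to be found in the camera images.
- fixture: Dark grey resin rail, fixed; place and yaw vary. Origin at counter level under the rail's centre line. The rail runs along its y, from the stop (y -150 mm) to the open end (y +180). Floor 8 mm above the counter, 42 mm wide between low walls 6 mm thick, tops at 15 mm (discs' upper 7 mm stand clear). Keeper guide block on the -x side (robot's): x -100 to -28, y -4 to +42 mm, 21.5 mm high.
- stop_face (a point): Centre of the blue end stop's face at rail-floor level (8 mm above the counter), at x = 0, y = -150 mm in the fixture; axes as the fixture's. The stop is 60 mm wide and 30 mm high. The row is pushed towards it, along the fixture's -y. With the row home the disc centres lie 20, 60, 100 and 140 mm from it.
- disc_1: Front disc of the row, nearest the end stop: nickel-plated shim disc, 40 mm diameter, 14 mm thick, about 140 g; origin at the centre of its underside. The four discs start in the rail touching one another in a straight row, the front one 55 to 110 mm short of the stop. To slide all four takes up to about 10 N.
- disc_2: Second disc: nickel-plated shim disc, 40 mm diameter, 14 mm thick, about 140 g; origin at the centre of its underside. 
- disc_3: Third disc: nickel-plated shim disc, 40 mm diameter, 14 mm thick, about 140 g; origin at the centre of its underside. 
- disc_4: Rearmost disc, farthest from the stop, the one to push: nickel-plated shim disc, 40 mm diameter, 14 mm thick, about 140 g; origin at the centre of its underside. 
- keeper (a joint): Keeper: steel bar, 8 mm wide, 16 to 23 mm above the counter, sliding along the fixture's +x at fixture y +19 mm. 0 = withdrawn (tip 30 mm short of the rail's centre line; starts at 0 to 8 mm), 0.045 m = fully across at its hard stop (tip 15 mm past the centre line, 5 mm behind a row that is home; otherwise a disc blocks it). Stays where left; friction 1.5 N.
- keeper_post (a point): Top centre of the keeper's orange post: 14 mm diameter, 27 mm tall, from 23 to 50 mm above the counter. Moves with the keeper; 62 mm on the -x side of the rail's centre line when the keeper is at 0. The bar beneath reaches 13 mm past the post's axis on the -x side.
- cap: Black delrin cap, 30 mm diameter, 20 mm high, beside the rail; origin under its centre. A loose bystander that must stay where it stands.
- thumb_screw: Brass thumb screw standing on its head, head 26 mm diameter and 8 mm high, total 30 mm high, beside the rail; origin under its centre. A loose bystander that must stay where it stands.
- collar: Green-painted collar, 28 mm outside diameter, 16 mm high, beside the rail; origin under its centre. A loose bystander that must stay where it stands.
- jar: Amber jar with white lid, 56 mm diameter, 70 mm high, at the right of the counter; origin under its centre. A loose bystander that must stay where it stands.
- screwdriver: Screwdriver lying at the right of the counter. A loose bystander that must stay where it stands.

How it is judged:
By the outcome, as a careful person would: the job done as asked, in the order asked, and still so for the second after the job is handed in, with the robot touching nothing.
It also fails if it takes over 38 s, if anything falls off the work surface, if the arm or the gripper's body presses on something with over 40 N, if the wrist force passes 120 N, or if a joint passes its speed limit or range.

## Robot

A 6-joint arm with a two-finger parallel gripper is mounted at the origin on the work surface. World frame = base frame: x ahead of the robot, y to its left, z up, the work surface at z = 0. Lengths are in m, angles in degrees, forces in N, time in s.
With the tool pointing down it reaches from about 0.275 to 1 m from the base axis. Payload 8.4 kg.
Tool frame: the origin (TCP) lies midway between the tips of the shut fingers; the grasp point (between the pads) lies 19 mm behind it (manip.grip_point_offset is the distance from the TCP to the grasp point, in m); z points along the fingers, y is the direction in which the jaws open and shut (so a half turn about z gives the same grasp; the last joint's range is limited). The gripper opens to 85 mm and grips with 20 to 120 N. Pads are 22 mm wide; open, the fingers measure 114 mm over their backs; the gripper's body (76 mm by 85 mm) begins 54 mm behind the grasp point. The pads swing forward as they close: fully open they stand 13 mm farther back than shut.
Start: joints at [65.638, 20.225, 93.587, -0, 66.188, -0.138], TCP at [0.256, 0.57, 0.231] pointing down, gripper open.
Joint ranges: [-150.9, 150.9], [-52.94, 120.26], [3.33, 152.33], [-74.26, 254.26], [0, 154.13], [-172.89, 172.89]. Speed limits (degrees/s): [127.2, 127.2, 159.86, 180, 180, 180].

## Interface

Orientations are given as a 3x3 rotation matrix whose columns are the frame's x, y, z axes.
In Python, from rig import manip gives the robot as it stands. The module is installed in compiled form; this text tells all that it offers.
- The arm moves only by the tool carry_out, never from a script. Its arguments are lists of equal length, an entry for each row: "hand": the closure, from 0 (fully open) to 1 (shut); "travel": the shift along the tool's x, y, z in units of 40 mm (1.0 is 40 mm), a list of three; "rotation": the turn, a rotation vector about the tool's x, y, z in rad, a list of three. A call has 1 to 20 rows; each row is the pose to reach, as a shift and turn from the pose commanded when the call began, along the tool's axes at that moment; what a row does not reach only later rows make up. A row lasts 1/12 s, in which the tool goes at most 41.7 mm and 7.16 degrees, less where a joint would pass 70% of its speed; a pose out of reach is approached as far as the arm can. A call with a gripper value outside its range is refused whole. The fingers move at their own pace and stop on an object; "newtons" is the grip in N (left out, the last holds). Time passes only in rows, so rows that repeat a pose let the fingers close. It gives the time, the measured TCP pose, the force and the opening at its end, in the units of the state.
- manip.sense(): the state, without advancing time (a new reading comes with each control period).
- manip.camera(name): name is "scene" or "side" or "wrist"; returns the picture (420x560x3 uint8, red, green, blue); there is no depth.
- manip.camera_model(name): a dict with "vfov" (degrees; the focal length in pixels is half the picture's height over the tangent of half this angle, whatever the lens; pixels are square), "cx", "cy" (the principal point, pixels), "dist" ([k1, k2, p1, p2, k3] as OpenCV has them; the pictures are not rectified), "world_from_camera" (4x4, takes a point from camera to world coordinates); the wrist camera has in their place "tool_from_camera" (4x4, takes a point from camera to tool coordinates, whose origin is the TCP and whose axes are the flange's). Camera axes: x right, y down, z forward; pixel columns grow to the right and rows downward; lengths in m; the calibration is good to about 2 mm. A picture is of the moment at which its call begins: read the wrist's pose just before it. camera_model takes no time and is no camera call.
- manip.sign_off(): hands the job in, once; it reports no verdict.
Trained networks look in the newest picture that a camera, given by its name, has taken for a name from the list of things; names that differ only in an ending like _2 or _b are one class to them, and where a whole thing is asked for, a point or a joint stands for the part that bears it (a point fixed in the world has none). Each returns a list of dicts, best first, with "p" (0 to 1); they miss things now and then, are a little off and sometimes report something else, mostly with a low value. They report only what shows in the picture. A call takes as long as a camera call.
- manip.recognise(name, camera): "location" ([column, row] in pixels, amid what is visible of it).
- manip.trace(name, camera): "region" (420x560 bool, what is visible of it) and "location" ([column, row] in pixels, amid what is visible of it).
The state is a dict: "time_s": time; "q": joint angles; "qd": joint speeds; "tau": joint torques, N m; "tool_pos": TCP position; "ee_rot": TCP orientation; "wrist_force": force on the tool from outside, world axes, zero at the start; "moment": the same for the moment, N m; "gripper_width": finger opening in m.
Only numpy, scipy, OpenCV 4.12 (cv2) and the standard library are available. Lean on these libraries where they do the work, as an engineer would, in place of code of your own. Each camera call takes 0.05 s, during which the arm holds its last target.

## Working session

There is one attempt and no reset: what is moved stays moved. The work goes in short steps, Python scripts to look and compute and a tool call to move; the robot and the scene stay as the last step left them, time stands still between calls to the robot, and variables do not carry over. Pictures are saved under pics/ and viewed, and the job is handed in when it is done.

Besides the shell and the picture viewer there is one more tool, called after "Call:" as name(argument=value, ...) on one line, values as JSON. carry_out: Moves the arm, as the interface text tells. Its arguments: {"type":"object","properties":{"hand":{"type":"array","items":{"type":"number"}},"travel":{"type":"array","items":{"type":"array","items":{"type":"number"}}},"rotation":{"type":"array","items":{"type":"array","items":{"type":"number"}}},"newtons":{"type":"number"}},"required":["hand","travel","rotation"]}

```bash
mkdir -p pics
python3 - <<'E'
from rig import manip
import cv2
s=manip.sense()
print(s['time_s'],s['tool_pos'],s['ee_rot'],s['wrist_force'],s['gripper_width'])
for n in ['scene','side','wrist']:
    im=manip.camera(n); cv2.imwrite(f'pics/{n}0.png',im[:,:,::-1])
    m=manip.camera_model(n); print(n,m)
print(manip.sense()['time_s'])
E
```

```text
0.0 [0.25623797 0.56952351 0.23055312] [[-9.11937692e-01  4.10328275e-01 -5.94410828e-04]
 [ 4.10328705e-01  9.11936794e-01 -1.28007804e-03]
 [ 1.68128893e-05 -1.41125524e-03 -9.99999004e-01]] [-0.37394603  0.11752239  0.41165954] 0.08528703344660661
scene {'vfov': 44.79074651281218, 'cx': 289.7233269174465, 'cy': 212.39378576697894, 'dist': array([0.01846803, 0.        , 0.        , 0.        , 0.        ]), 'world_from_camera': array([[ 0.6358328 ,  0.57213063, -0.51805713,  1.02816763],
       [ 0.77157519, -0.48830709,  0.40771057, -0.56156304],
       [-0.01970726, -0.65895578, -0.75192347,  0.74873481],
       [ 0.        ,  0.        ,  0.        ,  1.        ]])}
side {'vfov': 46.59113002279338, 'cx': 281.1949744608526, 'cy': 198.17742296745823, 'dist': array([0.01741665, 0.        , 0.        , 0.        , 0.        ]), 'world_from_camera': array([[-0.97250289, -0.1246829 ,  0.19670358,  0.38884735],
       [-0.23243481,  0.57245829, -0.78629865,  0.48193274],
       [-0.0145666 , -0.81039847, -0.58569798,  0.57869847],
       [ 0.        ,  0.        ,  0.        ,  1.        ]])}
wrist {'vfov': 70.71242266328261, 'cx': 281.1710904830989, 'cy': 204.36737727569465, 'dist': array([-0.05767143,  0.        ,  0.        ,  0.        ,  0.        ]), 'tool_from_camera': array([[-1.38255401e-03, -9.55839259e-01, -2.93886711e-01,
         7.61078463e-02],
       [ 9.99998813e-01, -1.12162332e-03, -1.05639606e-03,
        -1.25678866e-03],
       [ 6.80114638e-04, -2.93887822e-01,  9.55839676e-01,
        -1.42425937e-01],
       [ 0.00000000e+00,  0.00000000e+00,  0.00000000e+00,
         1.00000000e+00]])}
0.15
```

View pics/scene0.png

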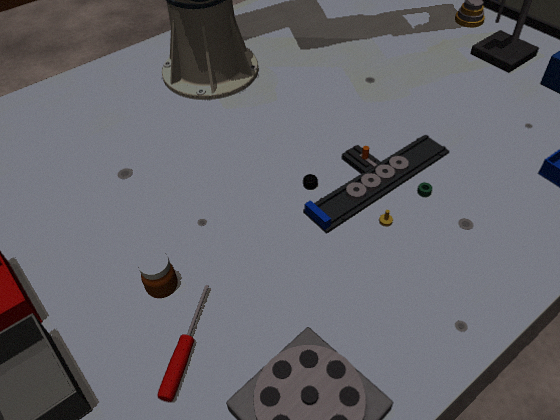

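View pics/side0.png

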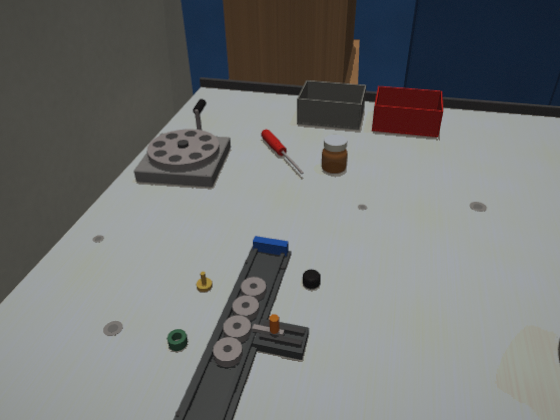

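View pics/wrist0.png

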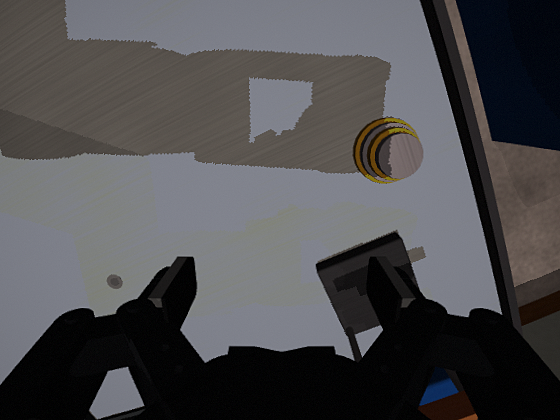

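Scene: rail from blue stop at (317,212) to open end (437,145), discs at about (357,189)–(399,162), and orange post at (366,152). Side: stop (270,244), discs (254,288)–(228,351), post (274,325). The wrist camera faces away from the rail.

```bash
cat > h.py <<'E'
import numpy as np, cv2
from rig import manip
def cam(n,s=None):
    m=manip.camera_model(n); f=210/np.tan(np.radians(m['vfov']/2))
    K=np.array([[f,0,m['cx']],[0,f,m['cy']],[0,0,1.]])
    if 'world_from_camera' in m: T=m['world_from_camera']
    else:
        s=s or manip.sense(); W=np.eye(4); W[:3,:3]=s['ee_rot']; W[:3,3]=s['tool_pos']; T=W@m['tool_from_camera']
    return K,m['dist'],T
def on_plane(c,px,z):
    K,d,T=c
    u=cv2.undistortPoints(np.array(px,float).reshape(-1,1,2),K,d).reshape(-1,2)
    r=np.c_[u,np.ones(len(u))]@T[:3,:3].T
    return T[:3,3]+r*((z-T[2,3])/r[:,2])[:,None]
def proj(c,P):
    K,d,T=c; R=T[:3,:3].T
    return cv2.projectPoints(np.array(P,float).reshape(-1,3),cv2.Rodrigues(R)[0],-R@T[:3,3],K,d)[0].reshape(-1,2)
E
python3 - <<'E'
from h import *
Z={'disc_1':.022,'keeper_post':.0365,'cap':.01,'thumb_screw':.01,'collar':.008}
for n in ['scene','side']:
    c=cam(n)
    for o,z in Z.items():
        for r in manip.recognise(o,n)[:5]:
            if r['p']>.3: print(n,o,r['p'],np.round(r['location'],1),on_plane(c,[r['location']],z)[0].round(4))
a=cv2.imread('pics/scene0.png')[120:240,290:460]; cv2.imwrite('pics/sc_crop.png',cv2.resize(a,None,fx=4.6,fy=4.6,interpolation=cv2.INTER_CUBIC))
a=cv2.imread('pics/side0.png')[225:420,150:330]; cv2.imwrite('pics/sd_crop.png',cv2.resize(a,None,fx=3,fy=3,interpolation=cv2.INTER_CUBIC))
E
```

```text
scene disc_1 0.7 [367.6 181.3] [0.5647 0.0031 0.022 ]
scene disc_1 0.54 [398.5 163.4] [0.5693 0.0879 0.022 ]
scene disc_1 0.53 [354.7 188.1] [ 0.5615 -0.0295  0.022 ]
scene disc_1 0.49 [384.9 173.4] [0.5715 0.0454 0.022 ]
scene keeper_post 0.43 [368.6 157.7] [0.5275 0.0415 0.0365]
scene thumb_screw 0.72 [385.2 218.4] [ 0.6486 -0.0328  0.01  ]
scene collar 0.57 [424.1 190.4] [0.6467 0.0808 0.008 ]
side disc_1 0.9 [235.6 324.6] [0.5678 0.0498 0.022 ]
side disc_1 0.79 [251.3 292.3] [ 0.5633 -0.0151  0.022 ]
side disc_1 0.74 [249.6 306.8] [0.5576 0.0134 0.022 ]
side keeper_post 0.65 [274.  327.1] [0.5096 0.0535 0.0365]
side keeper_post 0.47 [331.6 153.7] [ 0.5025 -0.4291  0.0365]
side cap 0.79 [313.4 280.6] [ 0.4765 -0.0722  0.01  ]
side thumb_screw 0.79 [205.4 283.8] [ 0.6442 -0.0274  0.01  ]
side collar 0.78 [176.3 341.7] [0.6453 0.0866 0.008 ]
side collar 0.65 [204.6 282.7] [ 0.6473 -0.0312  0.008 ]
```

View pics/sc_crop.png

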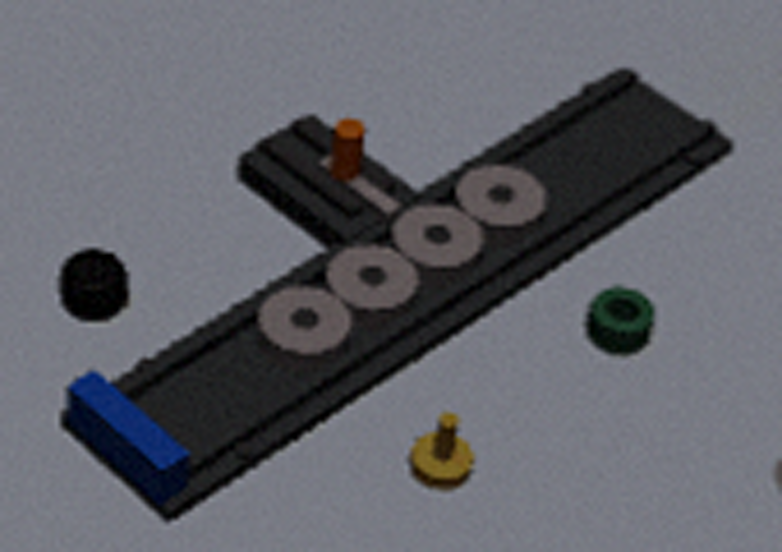

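View pics/sd_crop.png

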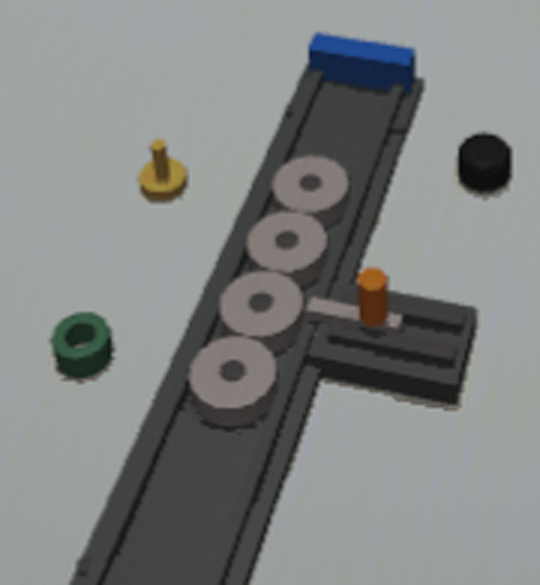

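```bash
cat > fit.py <<'E'
from h import *
from scipy.optimize import least_squares
A=cam('scene');B=cam('side')
obs=[]
def a(tag,u,v): obs.append((A,tag,u/4.6+290-.39,v/4.6+120-.39))
def b(tag,u,v): obs.append((B,tag,u/3+150-.33,v/3+225-.33))
for i,p in enumerate([(305,318),(372,275),(437,234),(500,194)]): a(('d',i),*p)
for i,p in enumerate([(310,183),(287,240),(260,303),(232,371)]): b(('d',i),*p)
a(('f',-30,-150,30),95,373);a(('f',30,-150,30),188,460)
b(('f',30,-150,30),311,53);b(('f',-30,-150,30),413,67)
a(('f',27,180,15),731,147)if 0 else None
a(('p',),350,127);b(('p',),374,277)
def pt(t,p):
    x,y,yaw,s,q=p
    if t[0]=='d': l=[0,-130+s+40*t[1],22]
    elif t[0]=='p': l=[-62+q,19,50]
    else: l=t[1:]
    c,n=np.cos(yaw),np.sin(yaw)
    return np.array([x+c*l[0]-n*l[1],y+n*l[0]+c*l[1],l[2]])/1000
def res(p): return np.concatenate([proj(c,pt(t,p))[0]-[u,v] for c,t,u,v in obs])
r=least_squares(res,[567,20,0,80,4],loss='soft_l1',x_scale=[10,10,.1,10,10])
print(r.x, np.degrees(r.x[2]))
for o,e in zip(obs,res(r.x).reshape(-1,2)): print('A' if o[0] is A else 'B',o[1],e.round(1))
c=r.x
for t in [('d',0),('d',3),('p',),('f',0,-150,8),('f',0,180,8)]: print(t,pt(t,r.x).round(4))
E
python3 fit.py
```

```text
[ 5.65306415e+02  2.76695443e+01 -2.08670777e-02  7.34740645e+01
  6.82142108e+00] -1.1955954833549625
A ('d', 0) [-0.  -0.1]
A ('d', 1) [0.1 0.1]
A ('d', 2) [0.2 0.1]
A ('d', 3) [0.3 0.2]
B ('d', 0) [0.3 0.2]
B ('d', 1) [-0.   0.2]
B ('d', 2) [ 0.3 -0.1]
B ('d', 3) [ 0.1 -0.1]
A ('f', -30, -150, 30) [-0.6 -1.3]
A ('f', 30, -150, 30) [-0.1 -1.8]
B ('f', 30, -150, 30) [-0.8 -1.6]
B ('f', -30, -150, 30) [-0.9 -0.7]
A ('p',) [-0.2 -0.1]
B ('p',) [-0.2  0.4]
('d', 0) [ 0.5641 -0.0288  0.022 ]
('d', 3) [0.5666 0.0911 0.022 ]
('p',) [0.5105 0.0478 0.05  ]
('f', 0, -150, 8) [ 0.5622 -0.1223  0.008 ]
('f', 0, 180, 8) [0.5691 0.2076 0.008 ]
```

```bash
cat >> h.py <<'E'
FX,FY,YAW=.5653,.0277,-.0209
def fw(x,y,z): 
    c,n=np.cos(YAW),np.sin(YAW); return np.array([FX+c*x-n*y,FY+n*x+c*y,z])
def Rt():
    y=np.array([-np.sin(YAW),np.cos(YAW),0]); z=np.array([0,0,-1.]); return np.c_[np.cross(y,z),y,z]
def go(P,R=None):
    from scipy.spatial.transform import Rotation as Q
    s=manip.sense(); C=s['ee_rot']; R=Rt() if R is None else R
    print('t',s['time_s'],'from',s['tool_pos'].round(4),'F',s['wrist_force'].round(2))
    print('travel',((C.T@(P-s['tool_pos']))/.04).round(3),'rot',Q.from_matrix(C.T@R).as_rotvec().round(4))
def where():
    s=manip.sense(); d=s['tool_pos']-[FX,FY,0]; c,n=np.cos(YAW),np.sin(YAW)
    print('t',s['time_s'],'fixture mm',np.round([1000*(c*d[0]+n*d[1]),1000*(-n*d[0]+c*d[1]),1000*d[2]],1),'F',s['wrist_force'].round(2),'w',s['gripper_width'])
E
python3 -c "
from h import *
go(fw(0,.115,.12))"
```

```text
t 0.65 from [0.2565 0.5699 0.2313] F [-0.54  0.69 -0.18]
travel [-11.479  -6.548   2.783] rot [-0.      0.     -0.4019]
```

Call:
carry_out(hand=[1, 1, 1, 1, 1, 1, 1, 1, 1, 1, 1, 1, 1, 1, 1, 1, 1, 1], newtons=60, travel=[[-0.8, -0.45, 0.0], [-1.6, -0.9, 0.0], [-2.4, -1.35, 0.1], [-3.2, -1.8, 0.3], [-4.0, -2.25, 0.5], [-4.8, -2.7, 0.8], [-5.6, -3.15, 1.1], [-6.4, -3.6, 1.4], [-7.2, -4.05, 1.7], [-8.0, -4.5, 2.0], [-8.8, -4.95, 2.2], [-9.6, -5.4, 2.4], [-10.4, -5.9, 2.6], [-11.1, -6.3, 2.7], [-11.48, -6.55, 2.78], [-11.48, -6.55, 2.78], [-11.48, -6.55, 2.78], [-11.48, -6.55, 2.78]], rotation=[[0, 0, -0.04], [0, 0, -0.08], [0, 0, -0.12], [0, 0, -0.16], [0, 0, -0.2], [0, 0, -0.24], [0, 0, -0.28], [0, 0, -0.32], [0, 0, -0.36], [0, 0, -0.402], [0, 0, -0.402], [0, 0, -0.402], [0, 0, -0.402], [0, 0, -0.402], [0, 0, -0.402], [0, 0, -0.402], [0, 0, -0.402], [0, 0, -0.402]])

```text
time_s: 2.15
tool_pos: [0.5673, 0.143, 0.1201]
ee_rot: [[-1.0, 0.021, -0.0], [0.021, 1.0, 0.0], [0.0, 0.0, -1.0]]
wrist_force: [-0.1, 0.1, -0.2]
gripper_width: 0.0002
```

Run:
```python
from h import *
where(); go(fw(0,.115,.06))
for n in ['scene','wrist','side']: cv2.imwrite(f'pics/{n}1.png',manip.camera(n)[:,:,::-1])
```

```text
t 2.15 fixture mm [ -0.4 115.3 120.1] F [-0.11  0.11 -0.25] w 0.00023108404650147224
t 2.15 from [0.5673 0.143  0.1201] F [-0.11  0.11 -0.25]
travel [-0.01  -0.009  1.503] rot [ 0.0002 -0.0003 -0.0002]
```

View pics/wrist1.png

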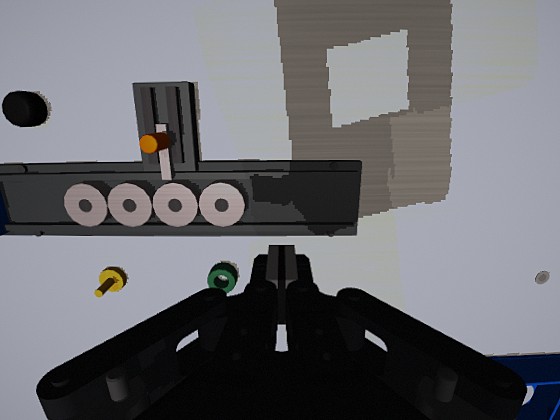

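View pics/side1.png

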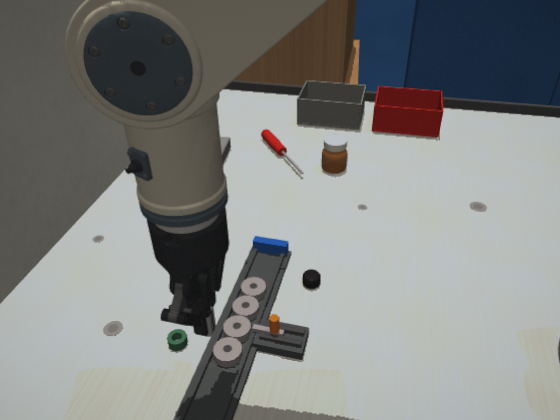

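Run:
```python
from h import *
c=cam('wrist')
for nm,px,z in [('d1',(85,205),.022),('d2',(129,205),.022),('d3',(175,205),.022),('d4',(222,204.5),.022),('post',(148,145),.05),('wall_end_near',(361,160),.015),('far',(357,235),.0)]:
    p=on_plane(c,[px],z)[0]; d=p-[FX,FY,0]; print(nm,p.round(4),np.round([1000*(d[0]+YAW*d[1]),1000*(d[1]-YAW*d[0])],1))
print(proj(c,manip.sense()['tool_pos']))
print(proj(c,[fw(0,.0835,.022),fw(-.027,.18,.015),fw(.027,.18,.015)]))
a=cv2.imread('pics/wrist1.png')[140:320,0:380]; cv2.imwrite('pics/w_crop.png',cv2.resize(a,None,fx=2.1,fy=2.1,interpolation=cv2.INTER_CUBIC))
```

```text
d1 [ 0.5617 -0.0289  0.022 ] [ -2.4 -56.6]
d2 [0.5625 0.0111 0.022 ] [ -2.4 -16.6]
d3 [0.5634 0.0517 0.022 ] [-2.4 23.9]
d4 [0.5638 0.0923 0.022 ] [-2.9 64.5]
post [0.5095 0.0482 0.05  ] [-56.2  19.4]
wall_end_near [0.5292 0.2107 0.015 ] [-39.9 182.2]
far [0.6039 0.215  0.    ] [ 34.6 188.1]
[[282.98890567 262.68636238]]
[[244.30930635 207.73346113]
 [357.30856539 175.0941716 ]
 [352.82017024 233.72335135]]
```

View pics/w_crop.png

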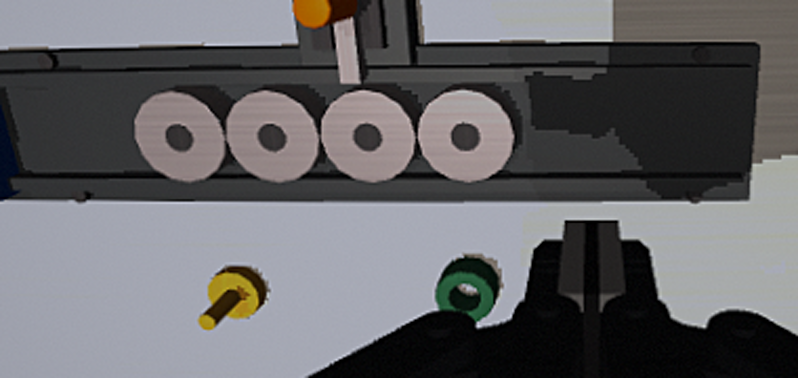

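Call:
carry_out(hand=[1, 1, 1, 1, 1, 1, 1, 1, 1, 1], travel=[[0.01, 0, 0.5], [0.02, 0, 1.0], [0.02, 0, 1.5], [0.02, 0, 1.9], [0.02, 0, 2.2], [0.02, 0, 2.4], [0.02, 0, 2.55], [0.02, 0, 2.65], [0.02, 0, 2.68], [0.02, 0, 2.68]], rotation=[[0, 0, 0], [0, 0, 0], [0, 0, 0], [0, 0, 0], [0, 0, 0], [0, 0, 0], [0, 0, 0], [0, 0, 0], [0, 0, 0], [0, 0, 0]])

```text
time_s: 3.13
tool_pos: [0.5671, 0.1427, 0.0131]
ee_rot: [[-1.0, 0.021, 0.0], [0.021, 1.0, 0.0], [-0.0, 0.0, -1.0]]
wrist_force: [0.9, -0.7, -0.4]
gripper_width: 0.0
```

Run:
```python
from h import *
where()
for n in ['wrist','scene']: cv2.imwrite(f'pics/{n}2.png',manip.camera(n)[:,:,::-1])
a=cv2.imread('pics/scene2.png')[100:240,290:460]; cv2.imwrite('pics/sc2.png',cv2.resize(a,None,fx=4,fy=4,interpolation=cv2.INTER_CUBIC))
```

```text
t 3.1333 fixture mm [ -0.6 115.   13.1] F [ 0.86 -0.73 -0.38] w 2.4890786918234412e-05
```

View pics/wrist2.png

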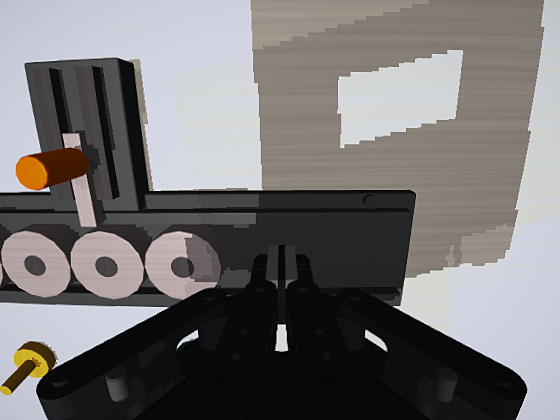

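View pics/sc2.png

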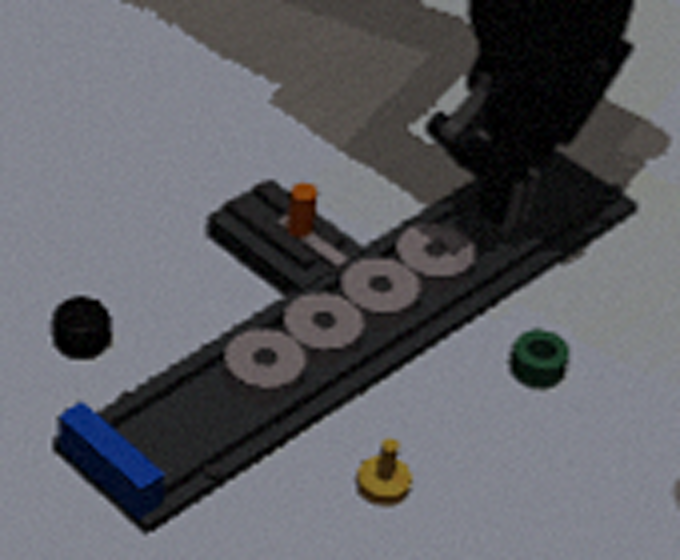

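Call:
carry_out(hand=[1, 1, 1, 1, 1, 1, 1, 1, 1, 1, 1, 1, 1, 1, 1, 1, 1, 1, 1, 1], travel=[[0.01, -0.1, 0], [0.01, -0.2, 0], [0.01, -0.3, 0], [0.01, -0.4, 0], [0.01, -0.5, 0], [0.01, -0.6, 0], [0.01, -0.7, 0], [0.01, -0.8, 0], [0.01, -0.9, 0], [0.01, -1.0, 0], [0.01, -1.1, 0], [0.01, -1.2, 0], [0.01, -1.3, 0], [0.01, -1.4, 0], [0.01, -1.5, 0], [0.01, -1.6, 0], [0.01, -1.7, 0], [0.01, -1.8, 0], [0.01, -1.85, 0], [0.01, -1.9, 0]], rotation=[[0, 0, 0], [0, 0, 0], [0, 0, 0], [0, 0, 0], [0, 0, 0], [0, 0, 0], [0, 0, 0], [0, 0, 0], [0, 0, 0], [0, 0, 0], [0, 0, 0], [0, 0, 0], [0, 0, 0], [0, 0, 0], [0, 0, 0], [0, 0, 0], [0, 0, 0], [0, 0, 0], [0, 0, 0], [0, 0, 0]])

```text
time_s: 4.9
tool_pos: [0.5649, 0.0663, 0.0129]
ee_rot: [[-1.0, 0.021, -0.0], [0.021, 1.0, 0.0], [0.0, 0.0, -1.0]]
wrist_force: [0.3, 2.8, 0.4]
gripper_width: 0.0003
```

Run:
```python
from h import *
where()
for n in ['scene','side']: cv2.imwrite(f'pics/{n}3.png',manip.camera(n)[:,:,::-1])
a=cv2.imread('pics/scene3.png')[100:240,290:460]; b=cv2.imread('pics/side3.png')[225:365,150:330]
cv2.imwrite('pics/m3.png',np.hstack([cv2.resize(a,(400,330),interpolation=2),cv2.resize(b,(400,330),interpolation=2)]))
```

```text
t 4.9 fixture mm [-1.2 38.6 12.9] F [0.32 2.75 0.4 ] w 0.0003081267998262572
```

View pics/m3.png

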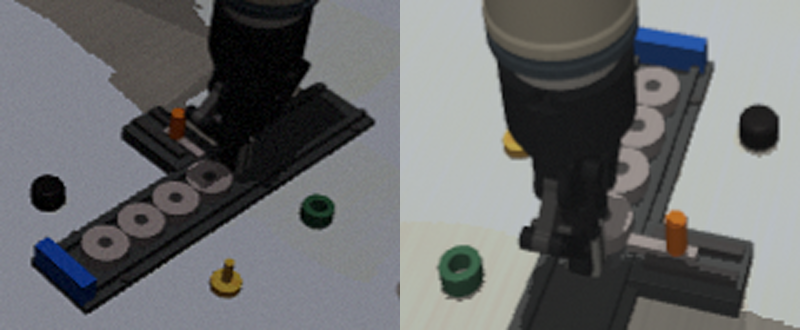

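The row is moving as a train and is about 20 mm short of the stop. I'll keep pushing gently.

Call:
carry_out(hand=[1, 1, 1, 1, 1, 1], travel=[[-0.01, -0.07, 0], [-0.01, -0.14, 0], [-0.01, -0.21, 0], [-0.01, -0.28, 0], [-0.01, -0.32, 0], [-0.01, -0.35, 0]], rotation=[[0, 0, 0], [0, 0, 0], [0, 0, 0], [0, 0, 0], [0, 0, 0], [0, 0, 0]])

```text
time_s: 5.5
tool_pos: [0.565, 0.0524, 0.0129]
ee_rot: [[-1.0, 0.021, 0.0], [0.021, 1.0, 0.0], [-0.0, 0.0, -1.0]]
wrist_force: [0.5, 2.9, 0.1]
gripper_width: -0.0001
```

Run:
```python
from h import *
where()
for n in ['scene','side']: cv2.imwrite(f'pics/{n}4.png',manip.camera(n)[:,:,::-1])
a=cv2.imread('pics/scene4.png')[100:240,290:460]; b=cv2.imread('pics/side4.png')[225:365,150:330]
cv2.imwrite('pics/m4.png',np.hstack([cv2.resize(a,(400,330),interpolation=2),cv2.resize(b,(400,330),interpolation=2)]))
```

```text
t 5.5 fixture mm [-0.8 24.7 12.9] F [0.52 2.93 0.12] w -0.00010630102680581217
```

View pics/m4.png

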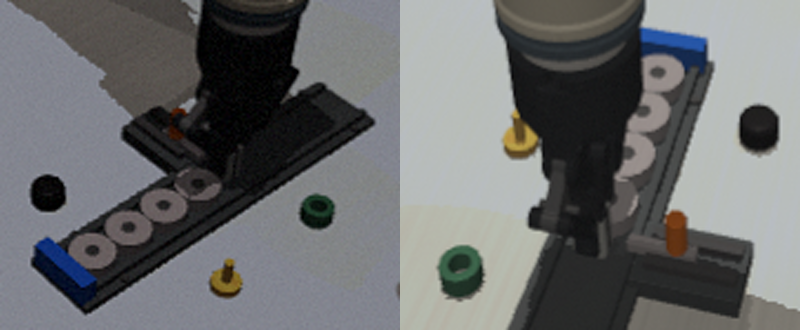

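Call:
carry_out(hand=[1, 1, 1, 1], travel=[[0, -0.04, 0], [0, -0.08, 0], [0, -0.12, 0], [0, -0.13, 0]], rotation=[[0, 0, 0], [0, 0, 0], [0, 0, 0], [0, 0, 0]])

```text
time_s: 5.93
tool_pos: [0.5653, 0.0489, 0.0131]
ee_rot: [[-1.0, 0.022, 0.001], [0.022, 1.0, 0.002], [-0.001, 0.002, -1.0]]
wrist_force: [0.1, 16.9, 1.1]
gripper_width: 0.0001
```

Call:
carry_out(hand=[1, 1, 1], travel=[[0, -0.03, 0], [0, -0.05, 0], [0, -0.06, 0]], rotation=[[0, 0, 0], [0, 0, 0], [0, 0, 0]])

```text
time_s: 6.18
tool_pos: [0.5658, 0.0481, 0.0134]
ee_rot: [[-1.0, 0.023, 0.002], [0.023, 1.0, 0.004], [-0.002, 0.004, -1.0]]
wrist_force: [0.7, 26.7, 2.4]
gripper_width: 0.0003
```

Run:
```python
from h import *
where()
for n in ['scene','side']: cv2.imwrite(f'pics/{n}5.png',manip.camera(n)[:,:,::-1])
a=cv2.imread('pics/scene5.png')[100:240,290:460]; b=cv2.imread('pics/side5.png')[225:365,150:330]
cv2.imwrite('pics/m5.png',np.hstack([cv2.resize(a,(400,330),interpolation=2),cv2.resize(b,(400,330),interpolation=2)]))
```

```text
t 6.1833 fixture mm [ 0.  20.4 13.4] F [ 0.67 26.71  2.44] w 0.00034435843379346167
```

View pics/m5.png

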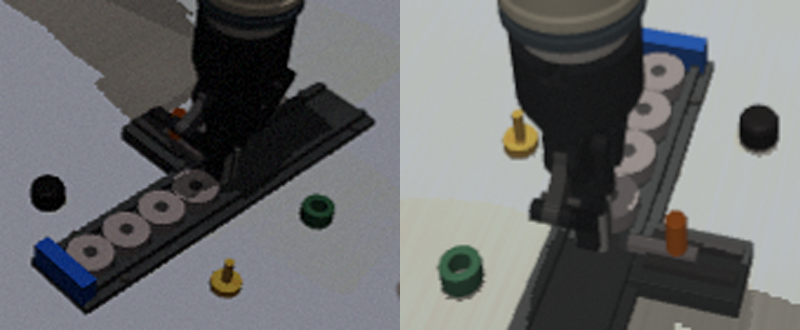

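```bash
python3 -c "
from h import *
go(fw(0,.045,.013));go(fw(0,.045,.11));go(fw(-.09,.019,.11))"
```

```text
t 6.2833 from [0.5658 0.0482 0.0134] F [-0.48 24.84  2.56]
travel [0.003 0.613 0.012] rot [ 0.0041  0.0018 -0.0015]
t 6.2833 from [0.5658 0.0482 0.0134] F [-0.48 24.84  2.56]
travel [-1.000e-03  6.230e-01 -2.413e+00] rot [ 0.0041  0.0018 -0.0015]
t 6.2833 from [0.5658 0.0482 0.0134] F [-0.48 24.84  2.56]
travel [ 2.248 -0.031 -2.42 ] rot [ 0.0041  0.0018 -0.0015]
```

Call:
carry_out(hand=[1, 1, 1, 1, 1, 1, 1, 1, 1, 1, 1, 1, 1, 1, 1, 1, 1, 1, 1], travel=[[0, 0.05, 0], [0, 0.15, 0], [0, 0.3, 0], [0, 0.5, 0], [0, 0.7, 0], [0, 0.75, -0.2], [0, 0.75, -0.6], [0, 0.75, -1.1], [0, 0.75, -1.6], [0, 0.75, -2.1], [0.2, 0.7, -2.4], [0.6, 0.5, -2.42], [1.1, 0.3, -2.42], [1.5, 0.1, -2.42], [1.9, 0.0, -2.42], [2.15, 0.0, -2.42], [2.25, 0.0, -2.42], [2.25, 0.0, -2.42], [2.25, 0.0, -2.42]], rotation=[[0, 0, 0], [0, 0, 0], [0, 0, 0], [0, 0, 0], [0, 0, 0], [0, 0, 0], [0, 0, 0], [0, 0, 0], [0, 0, 0], [0, 0, 0], [0, 0, 0], [0, 0, 0], [0, 0, 0], [0, 0, 0], [0, 0, 0], [0, 0, 0], [0, 0, 0], [0, 0, 0], [0, 0, 0]])

```text
time_s: 7.87
tool_pos: [0.4758, 0.0473, 0.1101]
ee_rot: [[-1.0, 0.02, 0.001], [0.02, 1.0, 0.0], [-0.001, 0.0, -1.0]]
wrist_force: [0.6, -0.6, -0.2]
gripper_width: -0.0002
```

Run:
```python
from h import *
where();go(fw(-.088,.019,.034))
for n in ['scene','side','wrist']: cv2.imwrite(f'pics/{n}6.png',manip.camera(n)[:,:,::-1])
a=cv2.imread('pics/scene6.png')[100:240,290:460]; b=cv2.imread('pics/side6.png')[225:365,150:330]
cv2.imwrite('pics/m6.png',np.hstack([cv2.resize(a,(400,330),interpolation=2),cv2.resize(b,(400,330),interpolation=2)]))
```

```text
t 7.8667 fixture mm [-89.9  17.7 110.1] F [ 0.56 -0.57 -0.2 ] w -0.00016640000626499122
t 7.8667 from [0.4758 0.0473 0.1101] F [ 0.56 -0.57 -0.2 ]
travel [-0.044  0.032  1.902] rot [0.0001 0.0013 0.0004]
```

View pics/m6.png

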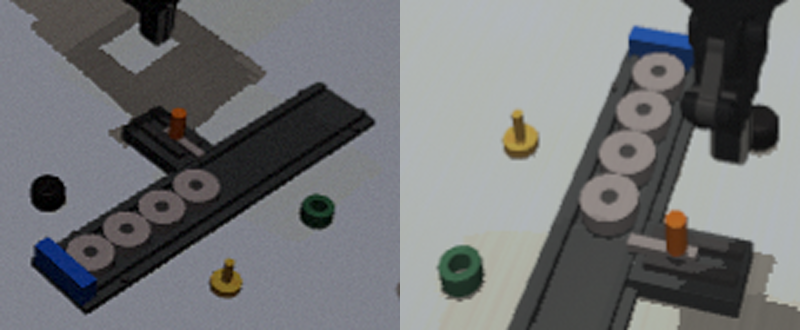

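View pics/wrist6.png

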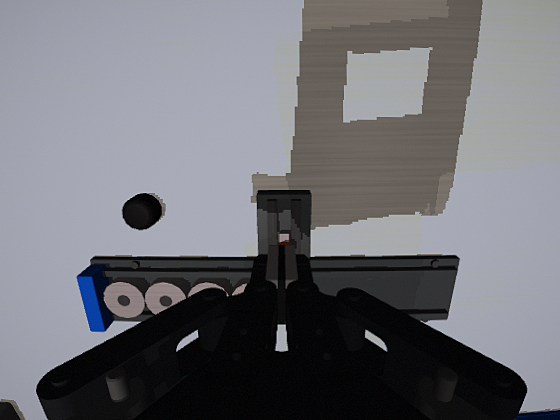

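Run:
```python
from h import *
vis=[]
for n,(r0,r1,c0,c1) in {'scene':(120,230,295,400),'side':(225,345,200,305)}.items():
    c=cam(n); a=cv2.imread(f'pics/{n}6.png')[r0:r1,c0:c1]; k=400/(c1-c0)
    a=cv2.resize(a,None,fx=k,fy=k,interpolation=2)
    for i in range(4):
        p=(proj(c,fw(0,-.130+.04*i,.022))[0]+.5-[c0,r0])*k-.5
        cv2.drawMarker(a,tuple(int(v) for v in p.round()),(0,0,255),0,12,1)
        th=np.linspace(0,2*np.pi,60); q=(proj(c,[fw(.02*np.cos(t),-.130+.04*i+.02*np.sin(t),.022) for t in th])+.5-[c0,r0])*k-.5
        cv2.polylines(a,[q.round().astype(int)],True,(0,255,0),1)
    vis.append(a[:420])
h=min(v.shape[0] for v in vis); cv2.imwrite('pics/chk6.png',np.hstack([v[:h] for v in vis]))
```

```text
(no output)
```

View pics/chk6.png

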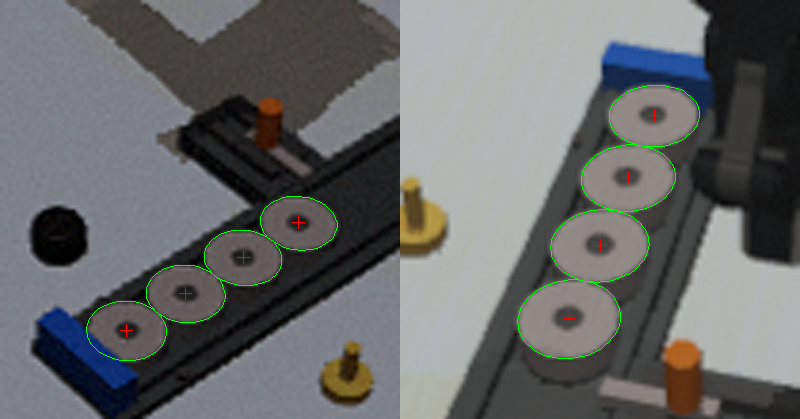

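The home-position overlay matches all four discs in both views, so the row is home. Next I go down on the robot side of the post.

Call:
carry_out(hand=[1, 1, 1, 1, 1, 1, 1, 1], travel=[[-0.02, 0.03, 0.5], [-0.02, 0.03, 1.0], [-0.02, 0.03, 1.4], [-0.02, 0.03, 1.7], [-0.02, 0.03, 1.85], [-0.02, 0.03, 1.9], [-0.02, 0.03, 1.9], [-0.02, 0.03, 1.9]], rotation=[[0, 0, 0], [0, 0, 0], [0, 0, 0], [0, 0, 0], [0, 0, 0], [0, 0, 0], [0, 0, 0], [0, 0, 0]])

```text
time_s: 8.68
tool_pos: [0.4763, 0.0482, 0.0341]
ee_rot: [[-1.0, 0.021, 0.001], [0.021, 1.0, 0.0], [-0.001, 0.0, -1.0]]
wrist_force: [-1.2, -0.1, -0.5]
gripper_width: -0.0
```

Run:
```python
from h import *
where()
for n in ['scene','side','wrist']: cv2.imwrite(f'pics/{n}7.png',manip.camera(n)[:,:,::-1])
a=cv2.imread('pics/scene7.png')[100:240,290:460]; b=cv2.imread('pics/side7.png')[225:365,150:330]
cv2.imwrite('pics/m7.png',np.hstack([cv2.resize(a,(400,330),interpolation=2),cv2.resize(b,(400,330),interpolation=2)]))
```

```text
t 8.6833 fixture mm [-89.4  18.6  34.1] F [-1.24 -0.07 -0.5 ] w -7.65955183682745e-06
```

View pics/m7.png

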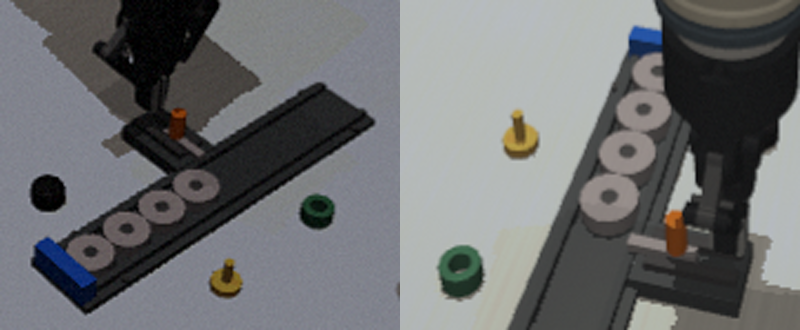

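View pics/wrist7.png

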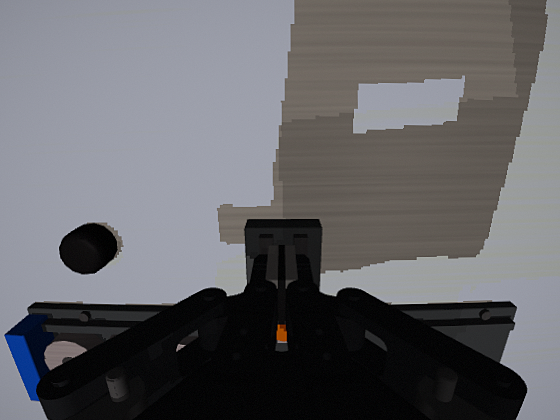

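Call:
carry_out(hand=[1, 1, 1, 1, 1, 1, 1, 1, 1, 1, 1, 1, 1, 1, 1], travel=[[-0.08, 0, 0], [-0.16, 0, 0], [-0.24, 0, 0], [-0.32, 0, 0], [-0.4, 0, 0], [-0.48, 0, 0], [-0.56, 0, 0], [-0.64, 0, 0], [-0.72, 0, 0], [-0.8, 0, 0], [-0.88, 0, 0], [-0.96, 0, 0], [-1.04, 0, 0], [-1.12, 0, 0], [-1.17, 0, 0]], rotation=[[0, 0, 0], [0, 0, 0], [0, 0, 0], [0, 0, 0], [0, 0, 0], [0, 0, 0], [0, 0, 0], [0, 0, 0], [0, 0, 0], [0, 0, 0], [0, 0, 0], [0, 0, 0], [0, 0, 0], [0, 0, 0], [0, 0, 0]])

```text
time_s: 10.08
tool_pos: [0.523, 0.0472, 0.0336]
ee_rot: [[-1.0, 0.021, 0.0], [0.021, 1.0, 0.0], [-0.0, 0.0, -1.0]]
wrist_force: [-1.0, 0.0, 0.4]
gripper_width: 0.0
```

Call:
carry_out(hand=[1, 1, 1, 1], travel=[[-0.04, 0, 0], [-0.08, 0, 0], [-0.12, 0, 0], [-0.13, 0, 0]], rotation=[[0, 0, 0], [0, 0, 0], [0, 0, 0], [0, 0, 0]])

```text
time_s: 10.42
tool_pos: [0.5279, 0.047, 0.0337]
ee_rot: [[-1.0, 0.021, 0.0], [0.021, 1.0, -0.0], [-0.0, -0.0, -1.0]]
wrist_force: [-2.3, 1.8, -0.7]
gripper_width: -0.0001
```

Run:
```python
from h import *
where()
for n in ['scene','side']: cv2.imwrite(f'pics/{n}8.png',manip.camera(n)[:,:,::-1])
a=cv2.imread('pics/scene8.png')[100:240,290:460]; b=cv2.imread('pics/side8.png')[225:365,150:330]
cv2.imwrite('pics/m8.png',np.hstack([cv2.resize(a,(400,330),interpolation=2),cv2.resize(b,(400,330),interpolation=2)]))
```

```text
t 10.4167 fixture mm [-37.8  18.5  33.7] F [-2.3   1.76 -0.66] w -5.8624232362055025e-05
```

View pics/m8.png

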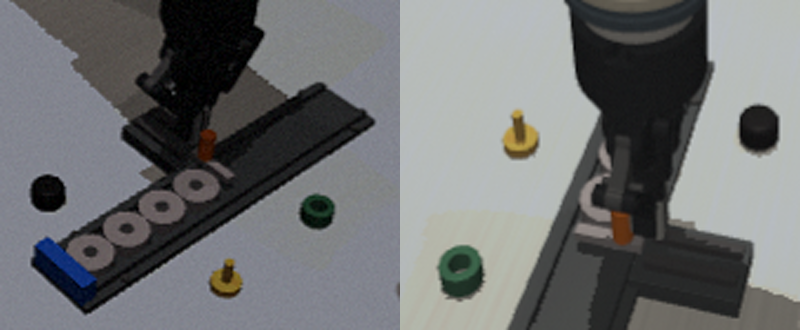

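The bar is crossing behind the row, and the force is still friction only. I'll push on in small steps to the hard stop.

Call:
carry_out(hand=[1, 1, 1], travel=[[-0.04, 0, 0], [-0.07, 0, 0], [-0.08, 0, 0]], rotation=[[0, 0, 0], [0, 0, 0], [0, 0, 0]])

```text
time_s: 10.77
tool_pos: [0.53, 0.0469, 0.0336]
ee_rot: [[-1.0, 0.021, -0.002], [0.021, 1.0, -0.0], [0.002, -0.0, -1.0]]
wrist_force: [-6.2, 1.2, 4.5]
gripper_width: -0.0002
```

Call:
carry_out(hand=[1, 1, 1], travel=[[-0.02, 0, 0], [-0.04, 0, 0], [-0.05, 0, 0]], rotation=[[0, 0, 0], [0, 0, 0], [0, 0, 0]])

```text
time_s: 11.02
tool_pos: [0.5301, 0.0469, 0.0333]
ee_rot: [[-1.0, 0.021, -0.006], [0.021, 1.0, -0.0], [0.006, -0.0, -1.0]]
wrist_force: [-11.9, 1.9, 7.8]
gripper_width: 0.0001
```

Run:
```python
from h import *
where()
im=manip.camera('scene'); cv2.imwrite('pics/scene9.png',im[:,:,::-1])
c=cam('scene'); r0,r1,c0,c1=110,230,295,415;k=5
a=cv2.resize(im[r0:r1,c0:c1,::-1],None,fx=k,fy=k,interpolation=2)
for P in [fw(-.017,.019,.05),fw(.015,.015,.023),fw(.015,.023,.023)]+[fw(0,-.13+.04*i,.022) for i in range(4)]:
    p=(proj(c,P)[0]+.5-[c0,r0])*k-.5; cv2.drawMarker(a,tuple(int(v) for v in p.round()),(0,255,0),0,12,1)
cv2.imwrite('pics/chk9.png',a)
```

```text
t 11.0167 fixture mm [-35.6  18.5  33.3] F [-11.91   1.95   7.81] w 6.0443512367614635e-05
```

View pics/chk9.png

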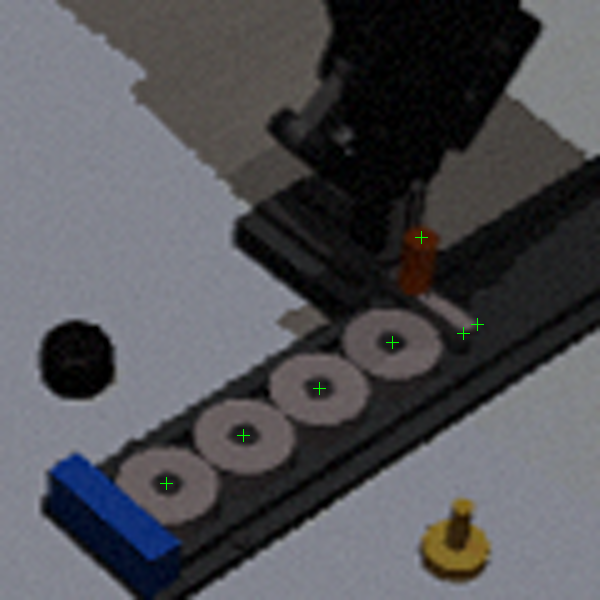

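Call:
carry_out(hand=[1, 1, 1], travel=[[-0.02, 0, 0], [-0.04, 0, 0], [-0.05, 0, 0]], rotation=[[0, 0, 0], [0, 0, 0], [0, 0, 0]])

```text
time_s: 11.32
tool_pos: [0.5302, 0.0469, 0.033]
ee_rot: [[-1.0, 0.021, -0.009], [0.021, 1.0, -0.0], [0.009, -0.0, -1.0]]
wrist_force: [-15.7, 3.1, 11.4]
gripper_width: 0.0004
```

Call:
carry_out(hand=[1, 1, 1, 1, 1, 1, 1, 1, 1, 1, 1, 1, 1, 1], travel=[[0.05, 0, 0], [0.12, 0, 0], [0.22, 0, 0], [0.4, 0, 0], [0.6, 0, 0], [0.8, 0, 0], [1.0, 0, -0.1], [1.2, 0, -0.4], [1.4, 0, -0.9], [1.6, 0, -1.5], [1.9, 0, -2.2], [2.2, 0, -2.9], [2.4, 0, -3.2], [2.4, 0, -3.2]], rotation=[[0, 0, 0], [0, 0, 0], [0, 0, 0], [0, 0, 0], [0, 0, 0], [0, 0, 0], [0, 0, 0], [0, 0, 0], [0, 0, 0], [0, 0, 0], [0, 0, 0], [0, 0, 0], [0, 0, 0], [0, 0, 0]])

```text
time_s: 12.48
tool_pos: [0.4386, 0.049, 0.1645]
ee_rot: [[-1.0, 0.021, 0.004], [0.021, 1.0, 0.0], [-0.004, 0.001, -1.0]]
wrist_force: [0.4, 0.1, 0.1]
gripper_width: -0.0002
```

Run:
```python
from h import *
where()
out=[]
for n,(r0,r1,c0,c1) in {'scene':(110,230,295,415),'side':(230,350,190,310)}.items():
    im=manip.camera(n); cv2.imwrite(f'pics/{n}10.png',im[:,:,::-1]); k=400/120; c=cam(n)
    a=cv2.resize(im[r0:r1,c0:c1,::-1],None,fx=k,fy=k,interpolation=2)
    for P in [fw(-.017,.019,.05),fw(.015,.015,.023),fw(.015,.023,.023)]+[fw(0,-.13+.04*i,.022) for i in range(4)]:
        p=(proj(c,P)[0]+.5-[c0,r0])*k-.5; cv2.drawMarker(a,tuple(int(v) for v in p.round()),(0,255,0),0,8,1)
    out.append(a)
cv2.imwrite('pics/chk10.png',np.hstack(out))
```

```text
t 12.4833 fixture mm [-127.1   18.7  164.5] F [0.36 0.08 0.12] w -0.00022329464185585345
```

View pics/chk10.png

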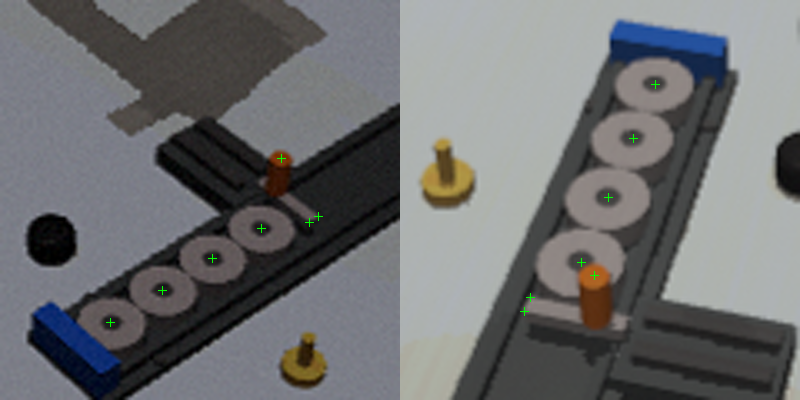

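View pics/scene10.png

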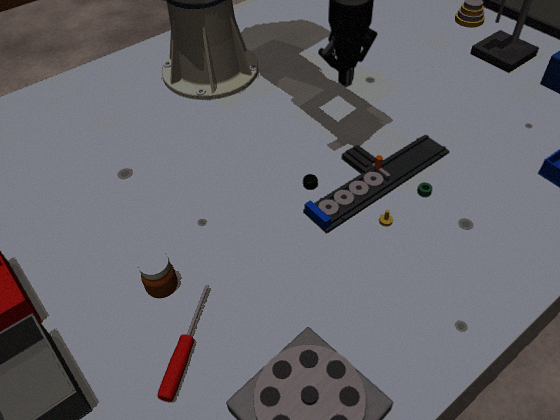

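The row is home, the bar is fully across behind it, the bystanders haven't moved, and the arm is clear and touching nothing.

```bash
python3 -c "
from rig import manip
print(manip.sign_off())"
```

```text
the job is handed in; nothing more can be done
None
```

The job is done and handed in at about 12.6 s of the 38 s allowed.

- **Row:** I pushed the four discs as one train with the shut fingers on the rearmost disc only. The force rose from about 3 N while sliding to about 27 N at the stop.
- **Keeper:** I then pushed the orange post to its hard stop. It did not move any further at about 16 N.
- **Retreat:** I backed the arm away and up, and the wrist force read about zero.

**Last checks:**
- **Position:** The expected home positions of all four discs and the post at full travel matched the scene and side pictures to about 1 mm. The bar tip also matched, judged by eye.
- **Bystanders:** The cap, thumb screw, collar, jar and screwdriver looked unmoved in the final scene picture; I compared them by eye rather than measuring.
- **Disagreement:** Early on, the wrist camera put the row about 2.5 mm to the robot's side of where the fixed cameras did. That is about the calibration error, and it made no difference to the push.

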